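# Mount the adapter flange on a microscope's rotary stage

### The arm

A 6-joint arm with a two-finger parallel gripper is mounted at the origin on the work surface. World frame = base frame: x ahead of the robot, y to its left, z up, the work surface at z = 0. Lengths are in m, angles in rad, forces in N, time in s.
With the tool pointing down it reaches from about 0.4 to 0.825 m from the base axis. Payload 7 kg.
Tool frame: the origin (TCP) lies between the finger pads; the fingertips stand 17 mm ahead of it and the grasp point (between the pads) lies 2 mm behind it; x points along the fingers, z is the direction in which the jaws open and shut, and the axes are right-handed (so a half turn about x gives the same grasp; the last joint's range is limited). The gripper opens to 88 mm and grips with 3 to 60 N. Pads are 19 mm wide; open, the fingers measure 130 mm over their backs; the gripper's body (78 mm by 193 mm) begins 47 mm behind the grasp point.
Start: joints at [-0.937, 0.359, 0.012, 0, -1.224, -0.288], TCP at [0.229, -0.635, 0.244] pointing down, gripper open.
Joint ranges: [-3.07, 3.07], [-1.43, 2.12], [-1.02, 1.25], [-3.03, 1.67], [-3.05, -0], [-3.03, 3.03]. Speed limits (rad/s): [2.39, 2.39, 3.01, 3.14, 3.14, 3.14].

### API

Orientations are given as [roll, pitch, yaw] about the fixed x, y, z axes, in that order (R = Rz(yaw) Ry(pitch) Rx(roll)).
In Python, from station import * gives the robot as it stands.
- The arm moves only by the tool step_arm, never from a script. Its argument "deltas" is a list of rows, each a list of 5 numbers: the shift along the tool's x, y, z in cm, then the turn about the tool's x in degrees, then the closure, from 0 (fully open) to 1 (shut). In form: [[dx, dy, dz, roll, fingers], ...]. A call has exactly 10 rows; each row is the pose to reach, as a shift and turn from the pose commanded when the call began, along the tool's axes at that moment; what a row does not reach only later rows make up. A row lasts 1/12 s, in which the tool goes at most 41.7 mm and 7.16 degrees, less where a joint would pass 70% of its speed; a pose out of reach is approached as far as the arm can. A call with a gripper value outside its range is refused whole. The fingers move at their own pace and stop on an object; "squeeze" is the grip in N (left out, the last holds). Time passes only in rows, so rows that repeat a pose let the fingers close, or fill a call up. It gives the time, the measured TCP pose, the force and the opening at its end, in the units of the state.
- get_state(): the state, without advancing time (a new reading comes with each control period).
- grab_frame(name): name is "scene" or "top" or "wrist"; returns a dict with "pixels" (420x560x3 uint8, red, green, blue), "range_z" (420x560 float32, m along the optical axis (not along the pixel's ray), 0 where there is no reading), "fx", "fy", "cx", "cy" (pixels), "view" (4x4, takes a point from world to camera coordinates); the wrist camera has in their place "hand_eye" (4x4, takes a point from camera to tool coordinates, whose origin is the TCP and whose axes are the tool frame's). Camera axes: x right, y down, z forward; pixel columns grow to the right and rows downward; lengths in m; the calibration is good to about 2 mm. A picture is of the moment at which its call begins: read the wrist's pose just before it.
- job_done(): hands the job in, once; it reports no verdict.
Trained networks look in the newest picture that a camera, given by its name, has taken for a name from the list of things; names that differ only in an ending like _2 or _b are one class to them, and where a whole thing is asked for, a point or a joint stands for the part that bears it (a point fixed in the world has none). Each returns a list of dicts, best first, with "conf" (0 to 1); they miss things now and then, are a little off and sometimes report something else, mostly with a low value. They report only what shows in the picture. A call takes as long as a camera call. They do not tell look-alikes from the thing itself.
- boxes_of(thing, camera): "extent" ([left, top, right, bottom] in pixels, round what is visible of it).
- masks_of(thing, camera): "mask" (420x560 bool, what is visible of it) and "extent" ([left, top, right, bottom] in pixels, round what is visible of it).
The state is a dict: "t": time; "q": joint angles; "qd": joint speeds; "joint_efforts": joint torques, N m; "eef_pos": TCP position; "ee_rot": TCP orientation; "force": force on the tool from outside, world axes, zero at the start; "moment": the same for the moment, N m; "width": finger opening in m.
Only numpy, scipy, OpenCV 4.12 (cv2) and the standard library are available. Lean on these libraries where they do the work, as an engineer would, in place of code of your own. Each camera call takes 0.05 s, during which the arm holds its last target.

### The job

Lift the round dust cover off the rotary stage and set it down flat, open side down, in the steel tray. Then take the flange with three holes, turn it so that its holes match the three studs of the stage, and slide it down until it is fully home on the turntable; leave the flange with four holes where it lies.

Things in the scene. Friction and masses are not known exactly. Their poses are not given: they have to be found in the camera images.
- turntable_face (a point): Centre of the upper face of the fixed aluminium disc (128 mm across, face 54 mm above the bench) on the white 140 x 140 mm rotary stage. z up. Three like upright steel studs, 10 mm thick, 14 mm tall (top 5 mm tapers to 4 mm), stand 42 mm from the centre at 0, 120 and 240 deg from this point's x axis. It does not turn. The cover hides the studs at the start.
- cover_grip (a point): On the axis of the knob of the loose grey dust cover, 47 mm above the cover's rim, where to grip. Cover: cap open below, 116 mm outside diameter (110 inside), 24 mm tall, 0.12 kg; knob: upright cylinder 26 mm thick, 36 mm tall, on the middle of its top (60 mm in all). Starts rim down on the turntable, around the studs. z up.
- tray_in (a point): Centre of the inner floor of the fixed open steel tray, 4 mm above the bench. Inside 150 x 150 mm, walls 4 mm thick, 22 mm tall over all; x and y run along its sides.
- flange_grip (a point): On the axis of the loose dark three-hole flange, 35 mm above its underside, where to grip its collar. Plate 10 mm thick, scalloped, 110 mm across, three through holes of 12.5 mm, 42 mm from the axis at 0, 120, 240 deg from this point's x axis; round collar above, 40 mm thick, 40 mm tall. 0.35 kg. Lies flat, collar (z) up. Home: underside on the turntable's face, studs 4 mm out.
- spare_grip (a point): The same point (35 mm above the underside, on the axis) of the other flange, to be left alone: like the first, but with four holes at 90 deg and a wider collar, 54 mm thick.
Things that resemble listed ones, but are neither listed nor needed, are in the scene too. Leave any orange look-alike of the part that bears tray_in alone.

How it is judged:
On the way, in this order (a step that is already met when the one before it is completed fails the run):
1. the dust cover is off the stage (horizontal distance between cover_grip and turntable_face above 0.13 m), for 0.1 s.
2. the three-hole flange is home on the studs (horizontal distance between flange_grip and turntable_face below 0.005 m and z of flange_grip in the frame of turntable_face below 0.038 m), for 0.2 s.
At the end, for the whole second after the job is handed in: Three-hole flange collar up on the studs: axis within 4 mm of the turntable's, underside within 2 mm of its face, level within 0.04 rad; dust cover rim down in the tray: within 3 mm of its floor and 30 mm of its centre, level within 0.06 rad; both at rest (horizontal distance between flange_grip and turntable_face below 0.004 m and z of flange_grip in the frame of turntable_face between 0.033 and 0.037 m and angle between flange_grip's own z axis and vertical below 0.04 rad and linear speed of each of flange, cover below 0.02 m/s and horizontal distance between cover_grip and tray_in below 0.03 m and z of cover_grip in the frame of tray_in below 0.05 m and angle between cover_grip's own z axis and vertical below 0.06 rad); the robot touches nothing.
It fails at once if the four-hole flange is moved more than 30 mm (distance of spare_grip from where it was at the start of the episode above 0.03 m).
It also fails if it takes over 64 s, if anything falls off the work surface, if the arm or the gripper's body presses on something with over 40 N, if the wrist force passes 120 N, or if a joint passes its speed limit or range.

## Working session

There is one attempt and no reset: what is moved stays moved. The work goes in short steps, Python scripts to look and compute and a tool call to move; the robot and the scene stay as the last step left them, time stands still between calls to the robot, and variables do not carry over. Pictures are saved under pics/ and viewed, and the job is handed in when it is done.

Besides the shell and the picture viewer there is one more tool, called after "Call:" as name(argument=value, ...) on one line, values as JSON. step_arm: Moves the arm, as the interface text tells. Its arguments: {"type":"object","properties":{"deltas":{"type":"array"},"squeeze":{"type":"number"}},"required":["deltas"]}

```bash
ls; mkdir -p pics; python3 - <<'E'
from station import *
import cv2,pickle
s=get_state(); print(s)
for n in ["scene","top"]:
    f=grab_frame(n); pickle.dump(f,open(f"{n}.pkl","wb"))
    cv2.imwrite(f"pics/{n}0.png",f["pixels"][:,:,::-1])
    print(n,f["fx"],f["cx"],f["view"])
    for th in ["turntable_face","cover_grip","tray_in","flange_grip","spare_grip"]:
        print(th,[(round(d["conf"],2),d["extent"]) for d in boxes_of(th,n)])
E
```

```text
pics
{'t': 0.0, 'q': array([-9.36886359e-01,  3.59367565e-01,  1.10554179e-02, -3.25867977e-04,
       -1.22408071e+00, -2.88089426e-01]), 'qd': array([-0.00113685,  0.00131229, -0.00085726,  0.00028746,  0.00079832,
        0.00135713]), 'joint_efforts': array([-1.57304956e-03, -5.82706189e+01,  2.93056744e+01,  6.99699908e+00,
        6.69073634e-03, -1.86061334e-04]), 'eef_pos': array([ 0.22861349, -0.63462358,  0.24263803]), 'ee_rot': array([0.09854142, 1.56917066, 2.01504731]), 'force': array([-0.40900898, -0.1215763 , -0.09908689]), 'moment': array([0.04605027, 0.06544848, 0.01693359]), 'width': 0.08773967787051985}
scene 399.1766033935404 280.98444987395527 [[-0.33826519  0.94103246  0.00587962  0.12862761]
 [ 0.71641686  0.26156561 -0.6467846  -0.23165835]
 [-0.61018321 -0.21457245 -0.76265006  1.36564044]
 [ 0.          0.          0.          1.        ]]
turntable_face [(0.82, [233.0, 251.2, 284.5, 279.8]), (0.52, [113.6, 203.0, 150.8, 234.5])]
cover_grip [(0.88, [235.2, 228.7, 286.5, 275.5])]
tray_in [(0.76, [363.7, 246.2, 439.0, 329.9]), (0.68, [392.5, 181.2, 463.7, 241.7])]
flange_grip [(0.85, [108.1, 203.6, 151.4, 236.3])]
spare_grip [(0.69, [235.6, 251.8, 288.1, 280.9]), (0.58, [191.7, 189.3, 228.6, 227.0])]
top 542.9991387692556 282.1899427043295 [[-0.01275076 -0.99986583 -0.01028347  0.01818529]
 [-0.98077751  0.01450866 -0.19458927  0.4457378 ]
 [ 0.19471236  0.00760463 -0.98083091  1.52455511]
 [ 0.          0.          0.          1.        ]]
turntable_face [(0.5, [263.0, 171.6, 303.9, 191.0])]
cover_grip [(0.95, [261.1, 148.3, 301.2, 185.9])]
tray_in [(0.97, [134.9, 166.8, 196.1, 222.8]), (0.6, [118.9, 248.4, 190.0, 316.5])]
flange_grip [(0.93, [400.9, 161.4, 437.6, 193.4])]
spare_grip [(0.85, [336.5, 195.9, 373.5, 210.7])]
```

```bash
python3 - <<'E'
import cv2
a=cv2.imread("pics/top0.png"); c=a[110:340,90:470]
cv2.imwrite("pics/top0c.png",cv2.resize(c,None,fx=2.1,fy=2.1,interpolation=cv2.INTER_CUBIC))
E
```

```text
(no output)
```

View pics/scene0.png

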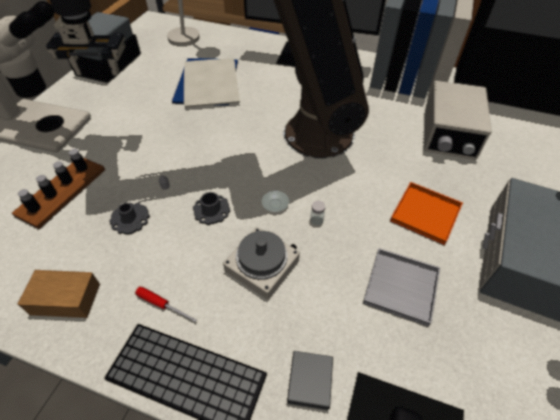

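View pics/top0.png

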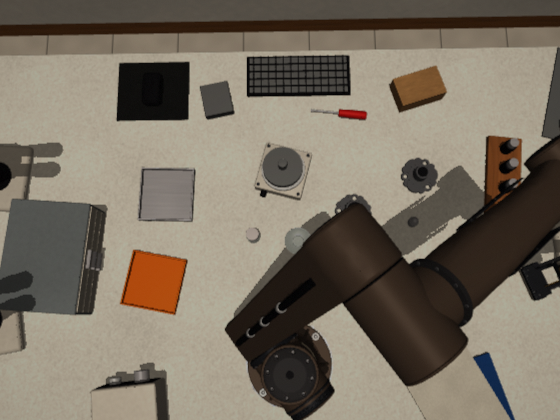

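The scene picture shows the covered stage at (262,258), the steel tray at (402,285), the orange look-alike at (427,212), and two dark flanges at (130,215) and (210,206). Enlarging these next.

```bash
python3 - <<'E'
import cv2,numpy as np
a=cv2.imread("pics/top0.png"); s=cv2.imread("pics/scene0.png")
c1=cv2.resize(a[150:225,320:450],(780,450),interpolation=cv2.INTER_CUBIC)
c2=cv2.resize(s[180:240,95:240],(780,323),interpolation=cv2.INTER_CUBIC)
cv2.imwrite("pics/c1.png",np.vstack([c1[:276+0],c2]) if 0 else cv2.convertScaleAbs(c1,alpha=1.7)); cv2.imwrite("pics/c2.png",cv2.convertScaleAbs(c2,alpha=1.7))
E
```

```text
(no output)
```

View pics/c1.png

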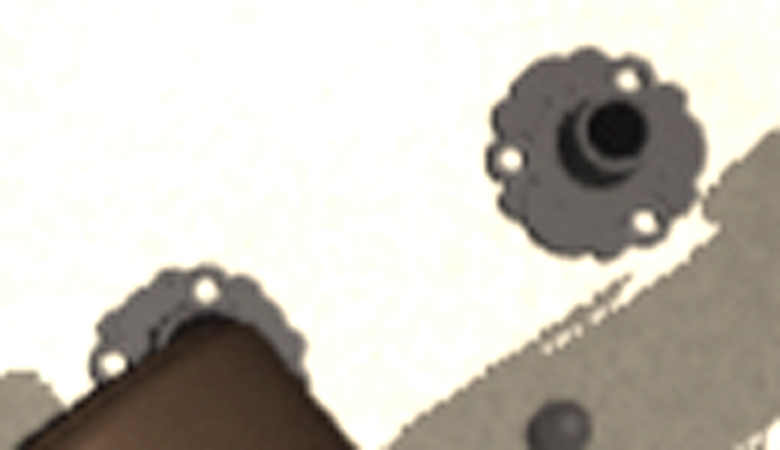

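View pics/c2.png

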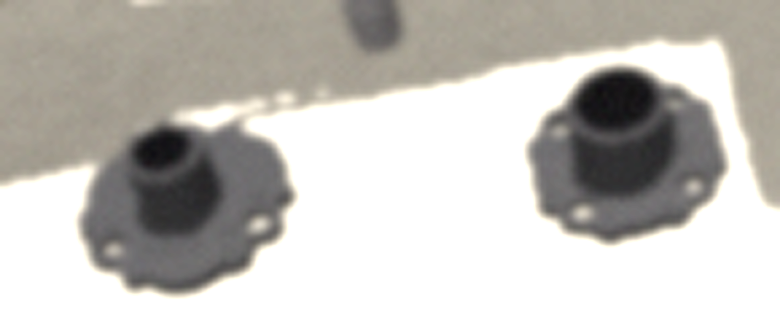

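```bash
cat > h.py <<'E'
import numpy as np,cv2,pickle
from scipy.spatial.transform import Rotation as R
def pts(f,T):  # T cam->world ; returns HxWx3
    z=f["range_z"]; v,u=np.mgrid[:z.shape[0],:z.shape[1]]
    P=np.stack([(u-f["cx"])/f["fx"]*z,(v-f["cy"])/f["fy"]*z,z,np.ones_like(z)],-1)
    W=(P@T.T)[...,:3]; W[z<=0]=np.nan; return W
def tool(s):
    T=np.eye(4);T[:3,:3]=R.from_euler('xyz',s["ee_rot"]).as_matrix();T[:3,3]=s["eef_pos"];return T
def circ(xy):
    A=np.c_[2*xy,np.ones(len(xy))];b=(xy**2).sum(1)
    p=np.linalg.lstsq(A,b,rcond=None)[0];return p[:2],np.sqrt(p[2]+p[:2]@p[:2])
E
python3 - <<'E'
from h import *
for n in ["top","scene"]:
    f=pickle.load(open(n+".pkl","rb")); W=pts(f,np.linalg.inv(f["view"]))
    boxes={"top":dict(cover=(255,140,312,200),tray=(134,162,200,226),fl=(395,155,442,196)),
     "scene":dict(cover=(220,225,302,295),tray=(360,245,442,330),fl=(105,200,153,238),sp=(190,186,232,228))}[n]
    for k,(l,t,r,b) in boxes.items():
        w=W[t:b,l:r].reshape(-1,3); w=w[~np.isnan(w[:,0])]
        print(n,k,"zhist",[ (round(z,3),int(c)) for c,z in zip(*np.histogram(w[:,2],np.arange(-0.01,.14,.01)))])
        for lo,hi in dict(cover=[(.071,.085),(.10,.125)],tray=[(.012,.03),(-.002,.01)],fl=[(.005,.015),(.03,.05)],sp=[(.005,.015),(.03,.05)])[k]:
            q=w[(w[:,2]>lo)&(w[:,2]<hi)]
            if len(q)<5: continue
            c,rad=cv2.minEnclosingCircle(q[:,:2].astype(np.float32)); print("  ",lo,len(q),"mean",q.mean(0).round(4),"enc",np.round(c,4),round(rad,4),cv2.minAreaRect(q[:,:2].astype(np.float32)*1000))
E
```

```text
top cover zhist [(np.float64(-0.01), 329), (np.float64(0.0), 719), (np.float64(0.01), 51), (np.float64(0.02), 62), (np.float64(0.03), 148), (np.float64(0.04), 599), (np.float64(0.05), 188), (np.float64(0.06), 52), (np.float64(0.07), 593), (np.float64(0.08), 583), (np.float64(0.09), 9), (np.float64(0.1), 7), (np.float64(0.11), 61), (np.float64(0.12), 7), (np.float64(0.13), 0)]
   0.071 1103 mean [0.5503 0.0096 0.0794] enc [0.5519 0.0086] 0.0591 ((551.5690307617188, 9.591880798339844), (112.03219604492188, 117.00605010986328), 89.14320373535156)
   0.1 75 mean [0.5502 0.0102 0.1147] enc [0.5508 0.0099] 0.0133 ((551.3235473632812, 10.510786056518555), (22.508060455322266, 25.26139259338379), 88.62586975097656)
top tray zhist [(np.float64(-0.01), 522), (np.float64(0.0), 2859), (np.float64(0.01), 558), (np.float64(0.02), 258), (np.float64(0.03), 6), (np.float64(0.04), 0), (np.float64(0.05), 0), (np.float64(0.06), 0), (np.float64(0.07), 0), (np.float64(0.08), 0), (np.float64(0.09), 0), (np.float64(0.1), 0), (np.float64(0.11), 0), (np.float64(0.12), 0), (np.float64(0.13), 0)]
   0.012 556 m
[... 3224 characters left out ...]
oat64(-0.01), 369), (np.float64(0.0), 771), (np.float64(0.01), 259), (np.float64(0.02), 46), (np.float64(0.03), 44), (np.float64(0.04), 132), (np.float64(0.05), 134), (np.float64(0.06), 0), (np.float64(0.07), 0), (np.float64(0.08), 0), (np.float64(0.09), 0), (np.float64(0.1), 0), (np.float64(0.11), 0), (np.float64(0.12), 0), (np.float64(0.13), 0)]
   0.005 519 mean [ 0.4428 -0.1877  0.0097] enc [ 0.4322 -0.1903] 0.0607 ((431.7842712402344, -194.20655822753906), (101.71612548828125, 101.46847534179688), 36.3529052734375)
   0.03 176 mean [ 0.4378 -0.1917  0.0444] enc [ 0.4314 -0.1965] 0.0286 ((430.60089111328125, -195.55250549316406), (54.42329788208008, 53.1363525390625), 21.740760803222656)
```

Candidates are as follows. The flange at top (419,175) has three holes and a narrow 40 mm collar, so it is the one wanted. The one at top (350,210) / scene (210,206) has four holes and a 54 mm collar, so it is the spare. The tray is the grey one at top (167,194); the orange one at (155,282) is left alone.

```bash
cat >> h.py <<'E'
def plan(s,xyz,ang=None):
    """tool-frame shift in cm to reach xyz; ang = desired world angle (deg) of jaw axis (mod 180)"""
    T=tool(s); d=T[:3,:3].T@(np.array(xyz)-T[:3,3])*100
    z=T[:3,2]; a=np.degrees(np.arctan2(z[1],z[0]))
    print("shift cm",d.round(2),"jaw ang",a.round(2),"x",T[:3,0].round(4))
E
python3 - <<'E'
from station import *
from h import *
s=get_state(); print(tool(s).round(3)); 
plan(s,[0.552,0.0095,0.24])
f=grab_frame("wrist"); print(f["fx"],f["cx"],f["cy"],f["hand_eye"].round(4)); cv2.imwrite("pics/w0.png",f["pixels"][:,:,::-1])
E
```

```text
[[-0.    -0.941 -0.339  0.229]
 [-0.    -0.339  0.941 -0.635]
 [-1.     0.     0.     0.244]
 [ 0.     0.     0.     1.   ]]
shift cm [  0.36 -52.26  49.68] jaw ang 109.82 x [-0. -0. -1.]
378.0874719691603 279.3657934287676 205.36983966426513 [[-5.000e-04 -3.045e-01  9.525e-01 -1.410e-01]
 [ 1.500e-03 -9.525e-01 -3.045e-01  8.220e-02]
 [ 1.000e+00  1.300e-03  1.000e-03  0.000e+00]
 [ 0.000e+00  0.000e+00  0.000e+00  1.000e+00]]
```

View pics/w0.png

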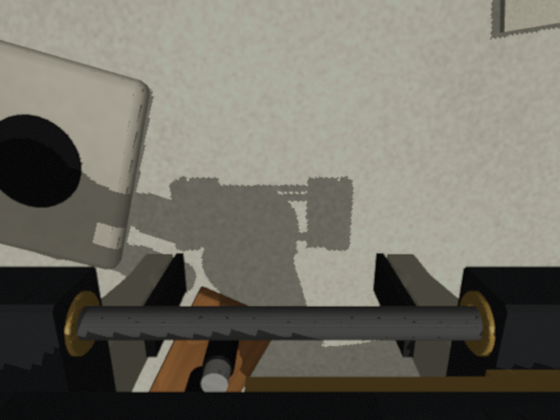

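Call:
step_arm(deltas=[[0, -52, 49.5, 0, 0], [0, -52, 49.5, 0, 0], [0, -52, 49.5, 0, 0], [0, -52, 49.5, 0, 0], [0, -52, 49.5, 0, 0], [0, -52, 49.5, 0, 0], [0, -52, 49.5, 0, 0], [0, -52, 49.5, 0, 0], [0, -52, 49.5, 0, 0], [0, -52, 49.5, 0, 0]])

```text
t: 1.48
eef_pos: [0.4158, -0.2606, 0.2441]
ee_rot: [-2.128, 1.57, -0.212]
force: [1.6, -1.0, 0.2]
width: 0.0879
```

```bash
python3 - <<'E'
from station import *
from h import *
s=get_state(); print(s["t"],s["eef_pos"],s["q"].round(2)); plan(s,[0.552,0.0095,0.235])
E
```

```text
1.4833 [ 0.41580756 -0.26057879  0.24407059] [-0.16  0.05 -0.38  0.   -1.14 -1.07]
shift cm [  0.92 -21.97  20.79] jaw ang 109.81 x [ 1.1e-03 -2.0e-04 -1.0e+00]
```

Call:
step_arm(deltas=[[1, -21.5, 20.4, 0, 0], [1, -21.5, 20.4, 0, 0], [1, -21.5, 20.4, 0, 0], [1, -21.5, 20.4, 0, 0], [1, -21.5, 20.4, 0, 0], [1, -21.5, 20.4, 0, 0], [1, -21.5, 20.4, 0, 0], [1, -21.5, 20.4, 0, 0], [1, -21.5, 20.4, 0, 0], [1, -21.5, 20.4, 0, 0]])

```text
t: 2.32
eef_pos: [0.5483, 0.0027, 0.2333]
ee_rot: [1.542, 1.57, -2.824]
force: [1.2, -0.0, -0.6]
width: 0.0875
```

```bash
python3 - <<'E'
from station import *
from h import *
s=get_state(); print(s["t"],s["eef_pos"],s["q"].round(2),s["qd"].round(3))
f=grab_frame("wrist"); pickle.dump((s,f),open("w1.pkl","wb")); cv2.imwrite("pics/w1.png",f["pixels"][:,:,::-1])
print([(d["conf"],d["extent"]) for d in boxes_of("cover_grip","wrist")])
W=pts(f,tool(s)@f["hand_eye"])
w=W[:250].reshape(-1,3); w=w[~np.isnan(w[:,0])]
for lo,hi in [(.106,.12),(.072,.086),(.049,.059)]:
    q=w[(w[:,2]>lo)&(w[:,2]<hi)]
    if len(q)<20: print(len(q)); continue
    c,r=cv2.minEnclosingCircle(q[:,:2].astype(np.float32)); print(lo,len(q),np.median(q[:,2]),q.mean(0).round(4),c,r,cv2.minAreaRect(q[:,:2].astype(np.float32)*1000))
E
```

```text
2.3167 [0.54826133 0.0026558  0.23328823] [ 0.36  0.16 -0.28 -0.   -1.13 -1.59] [-0.027 -0.017 -0.013  0.002 -0.001  0.   ]
[(0.67, [221.2, 128.0, 358.6, 265.5])]
0.106 970 0.11384440332664048 [0.5514 0.0118 0.1135] (0.5525532364845276, 0.01230508740991354) 0.01299974974244833 ((552.2803955078125, 12.324914932250977), (25.387521743774414, 24.230636596679688), 20.353116989135742)
0.072 12990 0.0779616683724206 [0.5462 0.0099 0.078 ] (0.5527262687683105, 0.012263129465281963) 0.05807377025485039 ((546.5774536132812, 10.054244995117188), (102.54460144042969, 114.96357727050781), 20.065711975097656)
0.049 1943 0.05394716703263097 [ 0.5012 -0.0011  0.054 ] (0.4851229786872864, 0.03531952202320099) 0.13043272495269775 ((488.95428466796875, 39.916175842285156), (91.41194152832031, 259.2964782714844), 50.18861389160156)
```

View pics/w1.png

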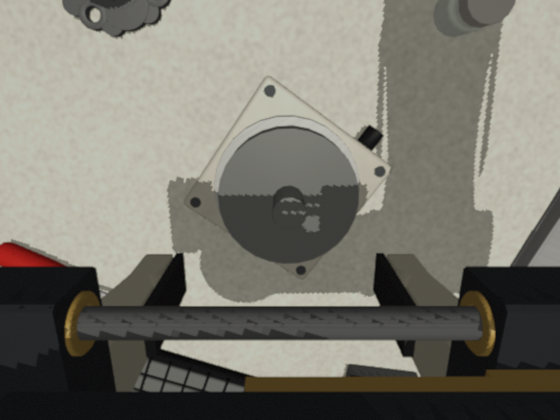

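```bash
python3 - <<'E'
from station import *
from h import *
s=get_state(); print(s["eef_pos"]); plan(s,[0.5525,0.012,0.1])
E
```

```text
[0.54797299 0.00151628 0.23367813]
shift cm [13.37 -0.78  0.83] jaw ang 109.78 x [-1.e-04 -0.e+00 -1.e+00]
```

Call:
step_arm(deltas=[[3, -0.8, 0.85, 0, 0], [6, -0.8, 0.85, 0, 0], [9, -0.8, 0.85, 0, 0], [11.5, -0.8, 0.85, 0, 0], [12.5, -0.8, 0.85, 0, 0], [13.35, -0.8, 0.85, 0, 0], [13.35, -0.8, 0.85, 0, 0], [13.35, -0.8, 0.85, 0, 0.5], [13.35, -0.8, 0.85, 0, 0.9], [13.35, -0.8, 0.85, 0, 0.9]], squeeze=25)

```text
t: 3.25
eef_pos: [0.554, 0.0132, 0.1015]
ee_rot: [-1.627, 1.568, 0.29]
force: [0.2, -0.6, -0.8]
width: 0.0733
```

Call:
step_arm(deltas=[[0, 0, 0, 0, 0.95], [0, 0, 0, 0, 0.95], [0, 0, 0, 0, 0.95], [0, 0, 0, 0, 0.95], [-0.3, 0, 0, 0, 0.95], [-1, 0, 0, 0, 0.95], [-2, 0, 0, 0, 0.95], [-4, 0, 0, 0, 0.95], [-6, 0, 0, 0, 0.95], [-8, 0, 0, 0, 0.95]])

```text
t: 4.08
eef_pos: [0.553, 0.013, 0.1817]
ee_rot: [-2.348, 1.571, -0.431]
force: [0.9, 0.4, -0.5]
width: 0.025
```

```bash
python3 - <<'E'
from station import *
from h import *
s=get_state(); print(s["eef_pos"],s["width"]); plan(s,[0.493,0.356,0.17])
f=grab_frame("scene"); cv2.imwrite("pics/s2.png",f["pixels"][:,:,::-1])
f=grab_frame("wrist"); cv2.imwrite("pics/w2.png",f["pixels"][:,:,::-1])
E
```

```text
[0.55296344 0.01299526 0.18170445] 0.024970005327340943
shift cm [ 1.17 -5.99 34.3 ] jaw ang 109.82 x [ 0. -0. -1.]
```

View pics/s2.png

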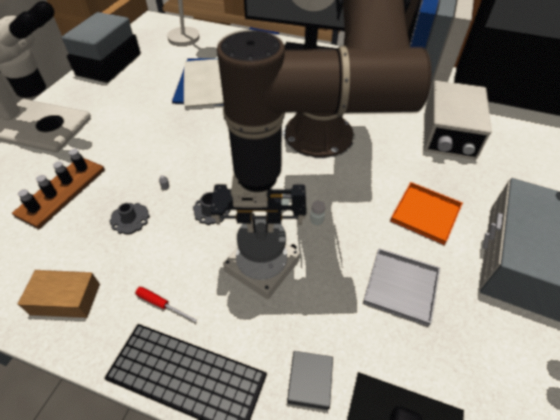

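View pics/w2.png

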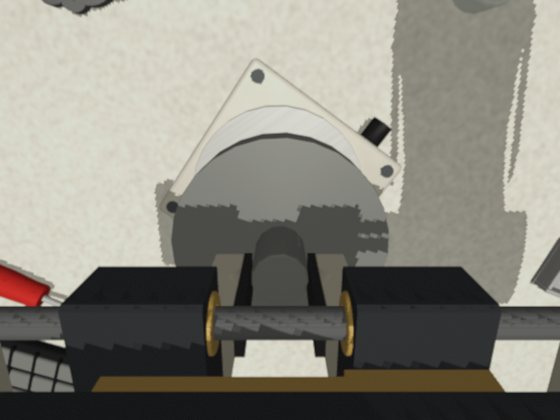

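Call:
step_arm(deltas=[[0, -0.7, 4, 0, 0.95], [0, -1.4, 8, 0, 0.95], [0, -2.1, 12, 0, 0.95], [0, -2.8, 16, 0, 0.95], [0, -3.5, 20, 0, 0.95], [0, -4.2, 24, 0, 0.95], [0, -5, 28, 0, 0.95], [0, -5.6, 31.5, 0, 0.95], [0, -6, 34, 0, 0.95], [0, -6, 34.3, 0, 0.95]])

```text
t: 5.02
eef_pos: [0.4924, 0.3603, 0.1798]
ee_rot: [-0.726, 1.57, 1.194]
force: [0.6, -0.1, -0.9]
width: 0.0249
```

```bash
python3 - <<'E'
from station import *
from h import *
s=get_state(); print(s["eef_pos"],s["width"]); plan(s,[0.492,0.355,0.052])
f=grab_frame("wrist"); cv2.imwrite("pics/w3.png",f["pixels"][:,:,::-1])
W=pts(f,tool(s)@f["hand_eye"])[:260].reshape(-1,3)
q=W[(W[:,2]>.017)&(W[:,2]<.027)]; print(len(q),q.min(0),q.max(0),cv2.minAreaRect(q[:,:2].astype(np.float32)*1000))
q=W[(W[:,2]>.08)&(W[:,2]<.19)]; print(len(q),np.histogram(q[:,2],12))
f=grab_frame("top"); cv2.imwrite("pics/t3.png",f["pixels"][:,:,::-1]); pickle.dump(f,open("t3.pkl","wb"))
f=grab_frame("scene"); cv2.imwrite("pics/s3.png",f["pixels"][:,:,::-1]); pickle.dump(f,open("s3.pkl","wb"))
E
```

```text
[0.49238861 0.36026174 0.17984769] 0.0248567772101199
shift cm [12.78  0.22 -0.49] jaw ang 110.0 x [ 2.e-04  6.e-04 -1.e+00]
3875 [0.31144661 0.27624753 0.01700461] [0.56613762 0.5432318  0.02699501] ((424.9281921386719, 392.1411437988281), (161.0557861328125, 330.74688720703125), 25.973501205444336)
22397 (array([  104,     0,     0,     0,   145,   216,   548, 19661,   267,
         302,   398,   756]), array([0.08003638, 0.08784028, 0.09564417, 0.10344807, 0.11125196,
       0.11905586, 0.12685976, 0.13466365, 0.14246755, 0.15027144,
       0.15807534, 0.16587923, 0.17368313]))
```

View pics/w3.png

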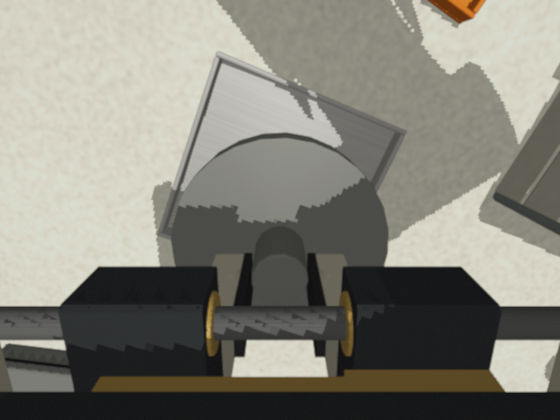

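View pics/t3.png

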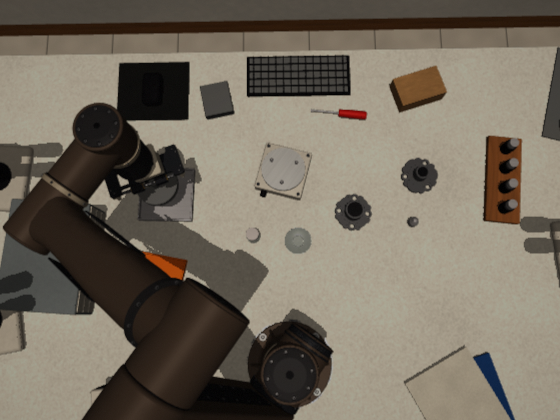

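```bash
python3 - <<'E'
from station import *
from h import *
s=get_state(); print(s["eef_pos"],s["width"])
f=grab_frame("wrist"); W=pts(f,tool(s)@f["hand_eye"])
q=W[140:225,200:365].reshape(-1,3); q=q[(q[:,2]>.12)&(q[:,2]<.17)]
A=np.c_[q[:,:2]-q[:,:2].mean(0),np.ones(len(q))]; p=np.linalg.lstsq(A,q[:,2],rcond=None)[0]; print(p, len(q))
# circle of outer rim front arc
m=W[:260].reshape(-1,3); m=m[(m[:,2]>p[2]-.006)&(m[:,2]<p[2]+.006)]
h=cv2.convexHull(m[:,:2].astype(np.float32))[:,0]; print(cv2.minEnclosingCircle(m[:,:2].astype(np.float32)))
# tray floor & wall tops from scene0/top0 : restrict
for n in ["scene","top"]:
    f=pickle.load(open(n+".pkl","rb")); w=pts(f,np.linalg.inv(f["view"])).reshape(-1,3)
    q=w[(abs(w[:,0]-.493)<.1)&(abs(w[:,1]-.356)<.09)&(w[:,2]>.016)&(w[:,2]<.028)]
    print(n,len(q),np.percentile(q,[1,99],axis=0).round(3),cv2.minAreaRect(q[:,:2].astype(np.float32)*1000))
# stage studs in top/scene 3
E
```

```text
[0.49276658 0.3560776  0.17974575] 0.02474569777104467
[0.01668383 0.0094201  0.13581212] 12687
((0.4925273060798645, 0.356388121843338), 0.05813359096646309)
scene 538 [[0.41  0.274 0.016]
 [0.572 0.434 0.025]] ((490.6802062988281, 354.24334716796875), (158.32534790039062, 161.13375854492188), 88.20063018798828)
top 350 [[0.408 0.274 0.016]
 [0.569 0.434 0.028]] ((489.0823669433594, 354.1260986328125), (160.63742065429688, 159.52923583984375), 87.69429779052734)
```

Call:
step_arm(deltas=[[2, 0.3, -0.1, 0, 0.95], [5, 0.3, -0.1, 0, 0.95], [7.5, 0.3, -0.1, 0, 0.95], [9, 0.3, -0.1, 0, 0.95], [10, 0.3, -0.1, 0, 0.95], [10.4, 0.3, -0.1, 0, 0.95], [10.7, 0.3, -0.1, 0, 0.95], [10.8, 0.3, -0.1, 0, 0.95], [10.8, 0.3, -0.1, 0, 0.95], [10.8, 0.3, -0.1, 0, 0.95]])

```text
t: 6.05
eef_pos: [0.4913, 0.3545, 0.0731]
ee_rot: [-1.063, 1.569, 0.854]
force: [0.1, 0.8, -1.6]
width: 0.0249
```

Call:
step_arm(deltas=[[0, 0, 0, 0, 0.5], [0, 0, 0, 0, 0], [0, 0, 0, 0, 0], [0, 0, 0, 0, 0], [0, 0, 0, 0, 0], [-2, 0, 0, 0, 0], [-5, 0, 0, 0, 0], [-9, 0, 0, 0, 0], [-13, 0, 0, 0, 0], [-15, 0, 0, 0, 0]])

```text
t: 6.88
eef_pos: [0.4922, 0.3551, 0.2275]
ee_rot: [-1.223, 1.565, 0.695]
force: [0.5, 1.2, 0.6]
width: 0.0848
```

```bash
python3 - <<'E'
from station import *
from h import *
s=get_state(); print(s["t"],s["eef_pos"],s["width"])
f=grab_frame("wrist"); cv2.imwrite("pics/w4.png",f["pixels"][:,:,::-1]); W=pts(f,tool(s)@f["hand_eye"])[:255].reshape(-1,3)
q=W[(W[:,2]>.022)&(W[:,2]<.04)&(np.hypot(W[:,0]-.492,W[:,1]-.356)<.07)]
A=np.c_[q[:,:2]-q[:,:2].mean(0),np.ones(len(q))]; p=np.linalg.lstsq(A,q[:,2],rcond=None)[0]; print(p, len(q),np.median(q[:,2]),cv2.minEnclosingCircle(q[:,:2].astype(np.float32)))
plan(s,[.552,.0115,.22])
E
```

```text
6.8833 [0.49216795 0.35509897 0.22753313] 0.08483106695128524
[0.0005961  0.00036265 0.02802869] 11121 0.02799613402994472 ((0.49129706621170044, 0.35520726442337036), 0.05806782841682434)
shift cm [  0.65   6.05 -34.35] jaw ang 109.85 x [ 0.0046  0.0039 -1.    ]
```

View pics/w4.png

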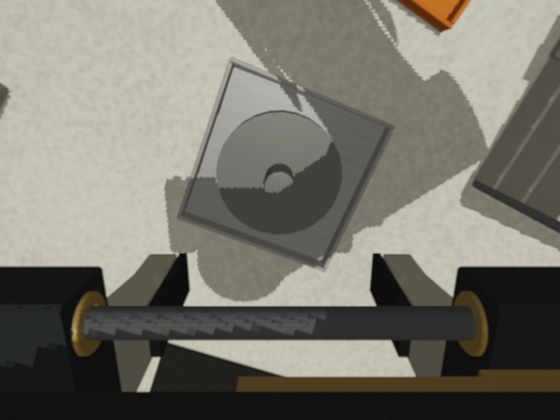

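The cover sits flat in the tray, with its top at z = 28 mm, level, about 1 mm off centre. Next I'll measure the studs from above the stage.

Call:
step_arm(deltas=[[0.4, 0.7, -4, 0, 0], [0.4, 1.4, -8, 0, 0], [0.4, 2.1, -12, 0, 0], [0.4, 2.8, -16, 0, 0], [0.4, 3.5, -20, 0, 0], [0.4, 4.2, -24, 0, 0], [0.4, 5, -28, 0, 0], [0.4, 5.6, -31.5, 0, 0], [0.4, 6, -34, 0, 0], [0.4, 6, -34.3, 0, 0]])

```text
t: 7.77
eef_pos: [0.5506, 0.0075, 0.218]
ee_rot: [2.176, 1.57, -2.194]
force: [0.1, 0.1, -0.2]
width: 0.0877
```

Call:
step_arm(deltas=[[0, 0, 0, 0, 0], [0, 0, 0, 0, 0], [0, 0, 0, 0, 0], [0, 0, 0, 0, 0], [0, 0, 0, 0, 0], [0, 0, 0, 0, 0], [0, 0, 0, 0, 0], [0, 0, 0, 0, 0], [0, 0, 0, 0, 0], [0, 0, 0, 0, 0]])

```text
t: 8.6
eef_pos: [0.5506, 0.0112, 0.2181]
ee_rot: [-1.224, 1.571, 0.692]
force: [-0.4, -0.0, -0.0]
width: 0.0881
```

```bash
python3 - <<'E'
from station import *
from h import *
s=get_state(); print(s["t"],s["eef_pos"],s["q"].round(3),s["qd"].round(4))
f=grab_frame("wrist"); s2=get_state(); print(s2["eef_pos"]); pickle.dump((s,f),open("w5.pkl","wb")); cv2.imwrite("pics/w5.png",f["pixels"][:,:,::-1]); W=pts(f,tool(s)@f["hand_eye"])[:262]
r=np.hypot(W[...,0]-.552,W[...,1]-.0115)<.075
m=(W[...,2]>.0605)&(W[...,2]<.075)&r
n,l,st,ce=cv2.connectedComponentsWithStats(m.astype(np.uint8))
C=[]
for i in range(1,n):
    if st[i,4]>15:
        q=W[l==i]; c,rad=cv2.minEnclosingCircle(q[:,:2].astype(np.float32)); print(ce[i],st[i,4],q.mean(0),q[:,2].max(),c,rad); C.append(c)
q=W[(W[...,2]>.050)&(W[...,2]<.058)&r]; print(np.median(q[:,2]),len(q),cv2.minEnclosingCircle(q[:,:2].astype(np.float32)))
if len(C)>=3: print(circ(np.array(C)))
E
```

```text
8.6 [0.5506037  0.01116115 0.21807413] [ 0.376  0.174 -0.302 -0.    -1.095 -1.601] [-0.0017 -0.0008  0.0002 -0.002   0.0001  0.0006]
[0.55061765 0.01112784 0.21806061]
[302.09448819 145.5511811 ] 127 [0.50962032 0.01543385 0.06542124] 0.06958131063080064 (0.5102878212928772, 0.01576942577958107) 0.0048533231019973755
[227.14655172 194.72413793] 116 [ 0.56734775 -0.02731623  0.06533563] 0.06901118564465275 (0.568696141242981, -0.02695135399699211) 0.005015419330447912
[305.81818182 231.57272727] 110 [0.57564285 0.04406438 0.06506949] 0.06939384809505555 (0.5778988599777222, 0.04483909159898758) 0.004741065204143524
0.05397611551013884 17236 ((0.5519185066223145, 0.010982787236571312), 0.06420117616653442)
(array([0.55210956, 0.01165992]), np.float64(0.0420231541561661))
```

View pics/w5.png

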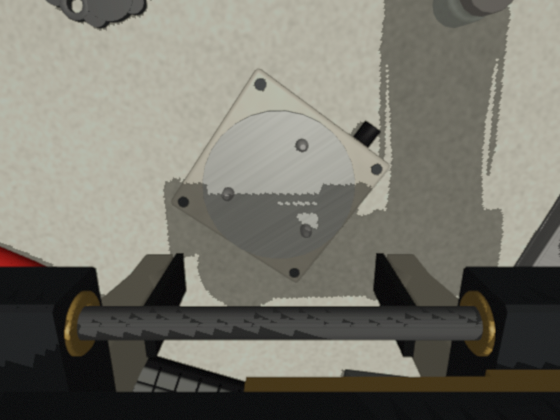

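Call:
step_arm(deltas=[[0, 1.5, -3.8, 0, 0], [0, 3, -7.6, 0, 0], [0, 4.5, -11.4, 0, 0], [0, 6, -15.2, 0, 0], [0, 7.5, -19, 0, 0], [0, 9, -22.8, 0, 0], [1, 10.5, -26.6, 0, 0], [2, 12, -30.4, 0, 0], [3, 13.5, -34.2, 0, 0], [4.3, 14.9, -37.8, 0, 0]])

```text
t: 9.48
eef_pos: [0.5385, -0.3972, 0.1753]
ee_rot: [-2.466, 1.569, -0.549]
force: [1.6, -0.5, -0.1]
width: 0.0877
```

Call:
step_arm(deltas=[[0, 0, 0, 0, 0], [0, 0, 0, 0, 0], [0, 0, 0, 0, 0], [0, 0, 0, 0, 0], [0, 0, 0, 0, 0], [0, 0, 0, 0, 0], [0, 0, 0, 0, 0], [0, 0, 0, 0, 0], [0, 0, 0, 0, 0], [0, 0, 0, 0, 0]])

```text
t: 10.32
eef_pos: [0.5387, -0.3946, 0.1753]
ee_rot: [-2.313, 1.571, -0.396]
force: [-0.8, 1.3, -1.0]
width: 0.0873
```

```bash
python3 - <<'E'
from station import *
from h import *
s=get_state(); print(s["t"],s["eef_pos"],s["q"].round(3))
f=grab_frame("wrist"); pickle.dump((s,f),open("w6.pkl","wb")); cv2.imwrite("pics/w6.png",f["pixels"][:,:,::-1])
E
```

```text
10.3167 [ 0.53867908 -0.39457363  0.17533794] [-0.341  0.393 -0.097  0.    -1.081 -0.884]
```

View pics/w6.png

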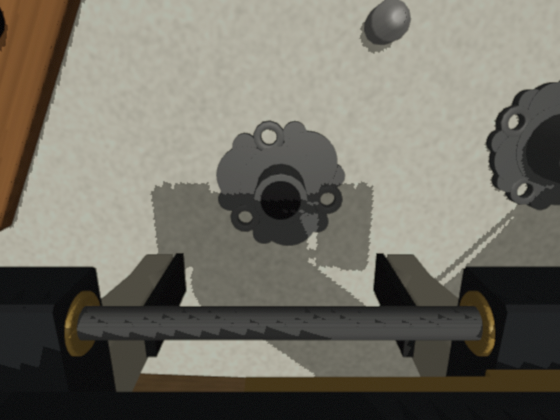

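```bash
python3 - <<'E'
from h import *
s,f=pickle.load(open("w6.pkl","rb")); T=tool(s)@f["hand_eye"]; W=pts(f,T)
v,u=np.mgrid[:420,:560]; d=np.stack([(u-f["cx"])/f["fx"],(v-f["cy"])/f["fy"],np.ones(u.shape)],-1)@T[:3,:3].T
t=(0.010-T[2,3])/d[...,2]; P=T[:3,3]+d*t[...,None]
# collar top
sel=(v<262)&(np.hypot(W[...,0]-.539,W[...,1]+.395)<.045)
q=W[sel&(W[...,2]>.046)&(W[...,2]<.054)]; print("collar top",len(q),np.median(q[:,2]),cv2.minEnclosingCircle(q[:,:2].astype(np.float32)))
c0=np.array(cv2.minEnclosingCircle(q[:,:2].astype(np.float32))[0])
q=W[(v<262)&(np.hypot(W[...,0]-c0[0],W[...,1]-c0[1])<.062)&(W[...,2]>.007)&(W[...,2]<.014)]; print("plate",np.median(q[:,2]),cv2.minEnclosingCircle(q[:,:2].astype(np.float32)))
m=(v<262)&(np.hypot(P[...,0]-c0[0],P[...,1]-c0[1])<.0505)&(W[...,2]<.0075)
n,l,st,ce=cv2.connectedComponentsWithStats(m.astype(np.uint8),connectivity=4)
C=[]
for i in range(1,n):
    if st[i,4]>25:
        p=P[l==i][:,:2]; c,r=cv2.minEnclosingCircle(p.astype(np.float32)); print(ce[i].round(1),st[i,4],p.mean(0).round(4),np.round(c,4),round(r,4)); C.append(p.mean(0))
C=np.array(C)
if len(C)==3:
    c,r=circ(C); print(c,r); print(np.degrees(np.arctan2(*(C-c).T[::-1])), C.mean(0))
st=np.array([[.5103,.0158],[.5687,-.02695],[.5779,.0448]]); c=np.array([.55205,.0115]); print(np.degrees(np.arctan2(*(st-c).T[::-1])))
print(sorted(np.unique(W[sel][:,2].round(3),return_counts=True)[1])[-3:])
E
```

```text
collar top 2184 0.05020190050538101 ((0.5374656319618225, -0.39438396692276), 0.020253561437129974)
plate 0.009649419876697818 ((0.5376542210578918, -0.393646240234375), 0.05512380972504616)
[268.4 136.7] 183 [ 0.5019 -0.4169] [ 0.5025 -0.4167] 0.0063
[327.3 199.6] 154 [ 0.5347 -0.3525] [ 0.5375 -0.3512] 0.0048
[244.8 217.9] 148 [ 0.5741 -0.413 ] [ 0.5742 -0.4128] 0.0063
[ 0.5369013  -0.39418925] 0.04171972491662529
[-146.99354925   92.98565672  -26.85877264] [ 0.53692115 -0.39415982]
[174.1196119  -66.58594533  52.17865849]
[np.int64(1086), np.int64(1803), np.int64(2762)]
```

Call:
step_arm(deltas=[[3, 0.1, 0.1, 0, 0], [6, 0.1, 0.1, 0, 0], [9, 0.1, 0.1, 0, 0], [11.5, 0.1, 0.1, 0, 0], [13, 0.1, 0.1, 0, 0], [13.8, 0.1, 0.1, 0, 0], [14.1, 0.1, 0.1, 0, 0], [14.1, 0.1, 0.1, 0, 0], [14.1, 0.1, 0.1, 0, 0.5], [14.1, 0.1, 0.1, 0, 0.9]], squeeze=45)

```text
t: 11.2
eef_pos: [0.5381, -0.3946, 0.0356]
ee_rot: [-2.352, 1.569, -0.436]
force: [0.0, 0.3, 0.0]
width: 0.0792
```

Call:
step_arm(deltas=[[0, 0, 0, 0, 0.95], [0, 0, 0, 0, 0.95], [0, 0, 0, 0, 0.95], [0, 0, 0, 0, 0.95], [0, 0, 0, 0, 0.95], [0, 0, 0, 0, 0.95], [0, 0, 0, 0, 0.95], [0, 0, 0, 0, 0.95], [0, 0, 0, 0, 0.95], [0, 0, 0, 0, 0.95]])

```text
t: 12.03
eef_pos: [0.5373, -0.3942, 0.0342]
ee_rot: [-2.313, 1.571, -0.397]
force: [-0.4, 0.1, 0.6]
width: 0.0394
```

Call:
step_arm(deltas=[[-0.2, 0, 0, 0, 0.95], [-0.6, 0, 0, 0, 0.95], [-1.5, 0, 0, 0, 0.95], [-3, 0, 0, 0, 0.95], [-5, 0, 0, 0, 0.95], [-7, 0, 0, 0, 0.95], [-9, 0, 0, 0, 0.95], [-11, 0, 0, 0, 0.95], [-13, 0, 0, 0, 0.95], [-14, 0, 0, 0, 0.95]])

```text
t: 12.87
eef_pos: [0.538, -0.3947, 0.1776]
ee_rot: [-2.421, 1.567, -0.504]
force: [0.0, 0.1, -3.9]
width: 0.0392
```

```bash
python3 - <<'E'
from station import *
from h import *
s=get_state(); print(s["t"],s["eef_pos"],s["force"],s["width"])
f=grab_frame("wrist"); pickle.dump((s,f),open("w7.pkl","wb")); cv2.imwrite("pics/w7.png",f["pixels"][:,:,::-1])
W=pts(f,tool(s)@f["hand_eye"]); q=W[:260,150:420].reshape(-1,3); print(np.histogram(q[:,2],np.arange(0,.2,.01)))
E
```

```text
12.8667 [ 0.53804014 -0.39468864  0.17762638] [ 0.01367471  0.14197004 -3.93015767] 0.03923952891665974
(array([22927,   111,   170,   696,   600,     0,     0,     0,     0,
           0,     0,     0,     0,     0,   481, 15836,  1049,   721,
         452]), array([0.  , 0.01, 0.02, 0.03, 0.04, 0.05, 0.06, 0.07, 0.08, 0.09, 0.1 ,
       0.11, 0.12, 0.13, 0.14, 0.15, 0.16, 0.17, 0.18, 0.19]))
```

View pics/w7.png

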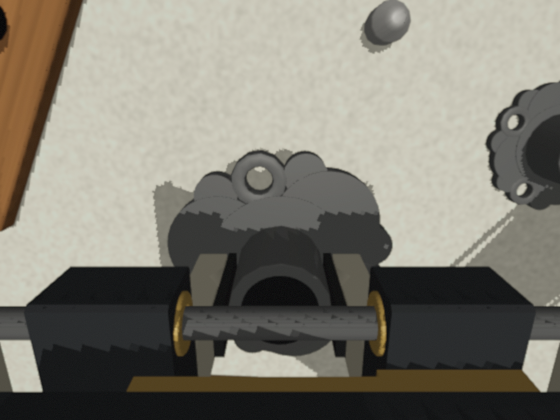

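Call:
step_arm(deltas=[[0, -1.5, 3.8, 4, 0.95], [0, -3, 7.6, 8, 0.95], [0, -4.5, 11.4, 12, 0.95], [0, -6, 15.2, 16, 0.95], [0, -7.5, 19, 20, 0.95], [0, -9, 22.8, 24, 0.95], [0, -10.5, 26.6, 28, 0.95], [0, -12, 30.4, 32, 0.95], [0, -13.5, 34.2, 36, 0.95], [0, -15.1, 37.7, 39.6, 0.95]])

```text
t: 13.75
eef_pos: [0.5504, 0.0137, 0.1736]
ee_rot: [1.736, 1.57, 2.957]
force: [0.6, -0.6, -3.5]
width: 0.0391
```

Call:
step_arm(deltas=[[0, 0, 0, 0, 0.95], [0, 0, 0, 0, 0.95], [0, 0, 0, 0, 0.95], [0, 0, 0, 0, 0.95], [0, 0, 0, 0, 0.95], [0, 0, 0, 0, 0.95], [0, 0, 0, 0, 0.95], [0, 0, 0, 0, 0.95], [0, 0, 0, 0, 0.95], [0, 0, 0, 0, 0.95]])

```text
t: 14.58
eef_pos: [0.5516, 0.0115, 0.1742]
ee_rot: [-0.244, 1.571, 0.981]
force: [-0.3, -0.3, -3.9]
width: 0.0393
```

```bash
cat > fl.py <<'E'
from station import *
from h import *
s=get_state(); print(s["t"],s["eef_pos"],s["q"].round(3),s["force"].round(1),s["width"])
plan(s,[.5521,.0113,.1])
f=grab_frame("wrist"); pickle.dump((s,f),open("w8.pkl","wb")); cv2.imwrite("pics/w8.png",f["pixels"][:,:,::-1])
T=tool(s)@f["hand_eye"]; W=pts(f,T); v,u=np.mgrid[:420,:560]
e=s["eef_pos"]; rr=np.hypot(W[...,0]-e[0],W[...,1]-e[1])
pm=(v<262)&(W[...,2]>e[2]-.033)&(W[...,2]<e[2]-.015)&(rr<.06)&(rr>.024)
q=W[pm]; zp=np.median(q[:,2]); A=np.c_[q[:,:2]-q[:,:2].mean(0),np.ones(len(q))]; print("plate rel z",zp-e[2],np.linalg.lstsq(A,q[:,2],rcond=None)[0])
d=np.stack([(u-f["cx"])/f["fx"],(v-f["cy"])/f["fy"],np.ones(u.shape)],-1)@T[:3,:3].T
P=T[:3,3]+d*((zp-T[2,3])/d[...,2])[...,None]
rp=np.hypot(P[...,0]-e[0],P[...,1]-e[1])
m=(v<262)&(rp<.0525)&(rp>.03)&(W[...,2]<zp-.0025)
n,l,st,ce=cv2.connectedComponentsWithStats(m.astype(np.uint8),connectivity=4)
for i in range(1,n):
    if st[i,4]>60:
        p=P[l==i][:,:2]; c,r=cv2.minEnclosingCircle(p.astype(np.float32)); c=np.array(c); m_=p.mean(0)
        for w in (c,m_): 
            x=w-e[:2]; print(ce[i].round(0),st[i,4],r.__round__(4),"rel",x.round(4),np.hypot(*x).round(4),np.degrees(np.arctan2(x[1],x[0])).round(2),"tool yz mm",((tool(s)[:3,:3].T@np.r_[x,0])*1000).round(2))
E
python3 fl.py
```

```text
14.5833 [0.5515587  0.01146678 0.1741637 ] [ 0.376  0.214 -0.359 -0.    -0.997 -2.292] [-0.3 -0.3 -3.9] 0.039297054637554375
shift cm [ 7.42 -0.06  0.  ] jaw ang 70.19 x [ 0.  0. -1.]
plate rel z -0.024674098977503334 [ 0.02109657 -0.00401765  0.14934528]
[283. 159.] 96 0.0008 rel [-0.0443  0.019 ] 0.0482 156.83 tool yz mm [-0.   48.11  2.83]
[283. 159.] 96 0.0008 rel [-0.0471  0.0192] 0.0509 157.8 tool yz mm [-0.   50.85  2.12]
[227. 171.] 108 0.0044 rel [-0.0517 -0.0064] 0.0521 -172.98 tool yz mm [ -0.    46.49 -23.51]
[227. 171.] 108 0.0044 rel [-0.0505 -0.0062] 0.0509 -172.99 tool yz mm [ -0.    45.4  -22.95]
[259. 179.] 542 0.0062 rel [-0.042   0.0057] 0.0424 172.24 tool yz mm [-0.   41.47 -8.85]
[259. 179.] 542 0.0062 rel [-0.0422  0.0058] 0.0426 172.13 tool yz mm [-0.   41.71 -8.82]
```

View pics/w8.png

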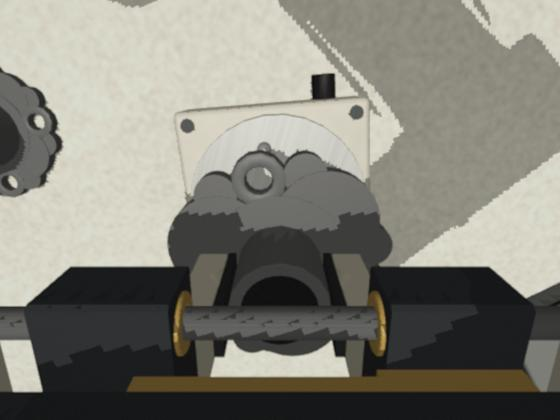

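```bash
python3 - <<'E'
from h import *
for k in ("w7.pkl","w8.pkl"):
    s,f=pickle.load(open(k,"rb")); W=pts(f,f["hand_eye"])  # tool coords
    # collar front: y>0 side, x from -.012 .. .02
    for lo,hi in [(-.010,-.0),(0,.01),(.01,.02)]:
        m=(W[...,0]>lo)&(W[...,0]<hi)&(abs(W[...,2])<.0185)&(W[...,1]>0.002)&(W[...,1]<.03)
        q=W[m]; 
        if len(q)<20: print(lo,len(q)); continue
        c,r=circ(q[:,1:]); print(k,lo,len(q),"centre yz mm",c*1000,"r",r*1000)
    m=(W[...,0]>.018)&(W[...,0]<.03)&(np.arange(420)[:,None]<262)&(np.hypot(W[...,1],W[...,2])<.065)&(W[...,1]>.0)
    q=W[m][:,1:]; 
    h=cv2.convexHull(q.astype(np.float32))[:,0]; h=h[(np.hypot(*h.T)>.05)]; print("plate hull",circ(h), cv2.minEnclosingCircle(q.astype(np.float32)))
    m=(W[...,0]<-.011)&(W[...,0]>-.019)&(np.hypot(W[...,1],W[...,2])<.026); q=W[m][:,1:]; print("top",len(q),cv2.minEnclosingCircle(q.astype(np.float32)) if len(q) else 0)
E
```

```text
w7.pkl -0.01 897 centre yz mm [0.00803331 0.33008293] r 19.704792273556617
w7.pkl 0 744 centre yz mm [0.03660771 0.33432185] r 19.683686025643834
w7.pkl 0.01 611 centre yz mm [0.03371051 0.35329943] r 19.67833952160896
plate hull (array([0.0019265 , 0.00022613]), np.float64(0.05319648253083762)) ((0.00890098512172699, 0.0004523899406194687), 0.0539042130112648)
top 4827 ((0.004478735849261284, 3.229631329304539e-05), 0.024564163759350777)
w8.pkl -0.01 895 centre yz mm [0.31123817 0.59874798] r 19.680080848180797
w8.pkl 0 737 centre yz mm [0.367617   0.61215923] r 19.62667655102411
w8.pkl 0.01 629 centre yz mm [0.32140737 0.60610793] r 19.663551794740204
plate hull (array([0.00221748, 0.00039242]), np.float64(0.053180468080352095)) ((0.008952993899583817, 0.0005801413208246231), 0.05401717498898506)
top 4827 ((0.004418726544827223, 6.552588456543162e-05), 0.024720052257180214)
```

Call:
step_arm(deltas=[[1, -0.1, 0, 0, 0.95], [3, -0.1, 0, 0, 0.95], [5, -0.1, 0, 0, 0.95], [6.2, -0.1, 0, 0, 0.95], [6.7, -0.1, 0, 0, 0.95], [7, -0.1, 0, 0, 0.95], [7.2, -0.1, 0, 0, 0.95], [7.4, -0.1, 0, 0, 0.95], [7.4, -0.1, 0, 0, 0.95], [7.4, -0.1, 0, 0, 0.95]])

```text
t: 15.47
eef_pos: [0.5529, 0.0114, 0.1007]
ee_rot: [-0.946, 1.57, 0.28]
force: [0.6, -0.3, -4.2]
width: 0.0393
```

```bash
python3 fl.py|head -3; python3 - <<'E'
import cv2
a=cv2.imread('pics/w8.png'); cv2.imwrite('pics/w8c.png',cv2.resize(a[110:270,150:420],None,fx=2.9,fy=2.9,interpolation=cv2.INTER_CUBIC))
E
```

```text
15.4667 [0.55285474 0.01144359 0.10070654] [ 0.375  0.296 -0.443  0.    -0.83  -2.291] [ 0.6 -0.3 -4.2] 0.03929334926407983
shift cm [ 0.07  0.07 -0.04] jaw ang 70.22 x [ 1.e-03  3.e-04 -1.e+00]
plate rel z -0.024695600306398363 [ 0.02384256 -0.00418919  0.07584631]
```

View pics/w8c.png

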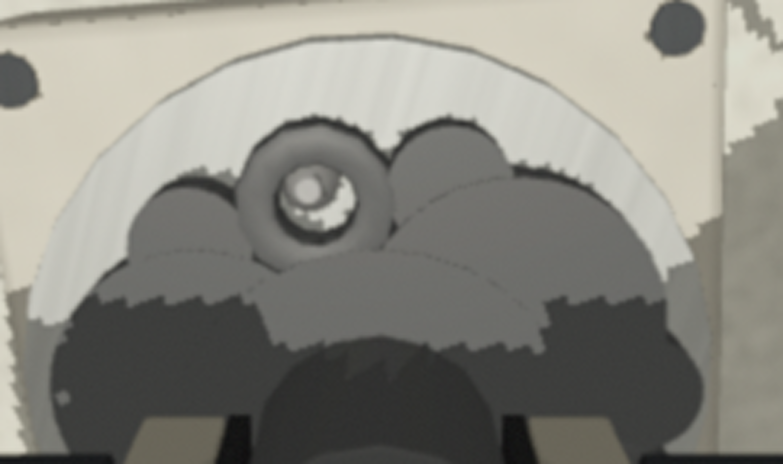

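```bash
cat > hole.py <<'E'
from h import *
s,f=pickle.load(open("w8.pkl","rb")); W=pts(f,tool(s)@f["hand_eye"]); e=s["eef_pos"]
R_=tool(s)[:3,:3]
r=W[165:205,235:285].reshape(-1,3); q=r[(r[:,2]>.0665)&(r[:,2]<.0705)&(np.hypot(*(r[:,:2]-[e[0]-.0425,e[1]+.0055]).T)<.006)]
print("z",np.histogram(r[:,2],np.arange(.05,.082,.002)))
t=R_.T@(q-e).T; print("tip in tool mm",len(q),t.mean(1)*1000, cv2.minEnclosingCircle(t[1:].T.astype(np.float32)*1000))
q=r[(r[:,2]>.059)&(r[:,2]<.0705)];t=R_.T@(q-e).T; 
for lo in np.arange(.058,.071,.002):
    k=(q[:,2]>lo)&(q[:,2]<=lo+.002); print(lo,k.sum(),(t[:,k].mean(1)*1000).round(2))
E
python3 hole.py; python3 - <<'E'
import re
src=open('fl.py').read()
i=src.index("T=tool(s)"); open('fl2.py','w').write("from h import *\ns,f=pickle.load(open('w8.pkl','rb'))\n"+src[i:])
E
python3 fl2.py
```

```text
z (array([  0, 110,  80,   0,   0,   2,  41,  82, 102,  63,  34,  49, 685,
       739,   4]), array([0.05 , 0.052, 0.054, 0.056, 0.058, 0.06 , 0.062, 0.064, 0.066,
       0.068, 0.07 , 0.072, 0.074, 0.076, 0.078, 0.08 ]))
tip in tool mm 104 [ 33.03280516  42.02055472 -10.58756731] ((41.4097785949707, -11.332509994506836), 3.8442397117614746)
0.058 0 [nan nan nan]
0.060000000000000005 2 [39.24 42.62 -5.94]
0.062000000000000006 41 [37.38 40.72 -9.16]
0.064 82 [ 35.62  41.48 -10.13]
0.066 102 [ 33.68  41.89 -10.3 ]
0.068 63 [ 31.96  39.46 -10.31]
0.07 10 [ 30.5   37.99 -10.06]
plate rel z -0.024695600306398363 [ 0.02384256 -0.00418919  0.07584631]
[283. 159.] 97 0.0009 rel [-0.0442  0.0192] 0.0482 156.58 tool yz mm [-4.00e-02  4.81e+01  3.06e+00]
[283. 159.] 97 0.0009 rel [-0.0471  0.0192] 0.0509 157.84 tool yz mm [-4.000e-02  5.085e+01  2.120e+00]
[227. 172.] 110 0.0033 rel [-0.049  -0.0084] 0.0497 -170.26 tool yz mm [ -0.05  43.27 -24.5 ]
[227. 172.] 110 0.0033 rel [-0.0504 -0.0062] 0.0508 -172.95 tool yz mm [ -0.05  45.34 -22.93]
[259. 179.] 536 0.006 rel [-0.0415  0.0058] 0.0419 172.1 tool yz mm [-4.000e-02  4.099e+01 -8.620e+00]
[259. 179.] 536 0.006 rel [-0.0422  0.0058] 0.0426 172.13 tool yz mm [-4.000e-02  4.173e+01 -8.800e+00]hole.py:9: RuntimeWarning: Mean of empty slice.
  k=(q[:,2]>lo)&(q[:,2]<=lo+.002); print(lo,k.sum(),(t[:,k].mean(1)*1000).round(2))
  ret = um.true_divide(
```

Call:
step_arm(deltas=[[0, 0.03, -0.08, -0.5, 0.95], [0, 0.03, -0.08, -0.5, 0.95], [0, 0.03, -0.08, -0.5, 0.95], [0, 0.03, -0.08, -0.5, 0.95], [0, 0.03, -0.08, -0.5, 0.95], [0, 0.03, -0.08, -0.5, 0.95], [0, 0.03, -0.08, -0.5, 0.95], [0, 0.03, -0.08, -0.5, 0.95], [0, 0.03, -0.08, -0.5, 0.95], [0, 0.03, -0.08, -0.5, 0.95]])

```text
t: 16.35
eef_pos: [0.5519, 0.0107, 0.1001]
ee_rot: [2.405, 1.571, -2.644]
force: [0.6, 0.3, -2.6]
width: 0.0394
```

```bash
python3 fl.py; python3 hole.py 2>/dev/null; python3 - <<'E'
import cv2
a=cv2.imread('pics/w8.png'); cv2.imwrite('pics/w9c.png',cv2.resize(a[140:220,210:310],None,fx=6,fy=6,interpolation=cv2.INTER_CUBIC))
E
```

```text
16.35 [0.55194962 0.01069515 0.10011817] [ 0.374  0.296 -0.445  0.    -0.83  -2.282] [ 0.6  0.3 -2.6] 0.039362000356668245
shift cm [0.01 0.01 0.06] jaw ang 70.71 x [-1.e-04 -0.e+00 -1.e+00]
plate rel z -0.024691274375966688 [ 0.02460493 -0.00433997  0.07525221]
[283. 159.] 92 0.0011 rel [-0.0446  0.0188] 0.0484 157.11 tool yz mm [ 0.   48.33  3.04]
[283. 159.] 92 0.0011 rel [-0.0473  0.0189] 0.051 158.2 tool yz mm [ 0.   50.91  2.23]
[227. 172.] 110 0.0044 rel [-0.0516 -0.0068] 0.0521 -172.45 tool yz mm [  0.    46.48 -23.52]
[227. 172.] 110 0.0044 rel [-0.0504 -0.0067] 0.0508 -172.39 tool yz mm [  0.    45.33 -22.99]
[259. 179.] 544 0.0062 rel [-0.0411  0.0052] 0.0414 172.77 tool yz mm [ 0.   40.53 -8.66]
[259. 179.] 544 0.0062 rel [-0.0423  0.0054] 0.0426 172.68 tool yz mm [ 0.   41.7  -8.84]
z (array([   0,   90,   69,    0,    0,    2,   48,  115,  100,   64,   41,
         82, 1046,  332,    0]), array([0.05 , 0.052, 0.054, 0.056, 0.058, 0.06 , 0.062, 0.064, 0.066,
       0.068, 0.07 , 0.072, 0.074, 0.076, 0.078, 0.08 ]))
tip in tool mm 104 [32.47450004 41.37422751 -8.97995352] ((41.23617935180664, -9.101672172546387), 2.987678289413452)
0.058 0 [nan nan nan]
0.060000000000000005 2 [ 38.83  40.21 -13.25]
0.062000000000000006 48 [36.83 40.21 -8.54]
0.064 115 [35.1  41.81 -8.97]
0.066 100 [32.99 41.13 -9.08]
0.068 64 [31.43 39.06 -9.96]
0.07 9 [29.91 36.64 -8.45]
```

View pics/w9c.png

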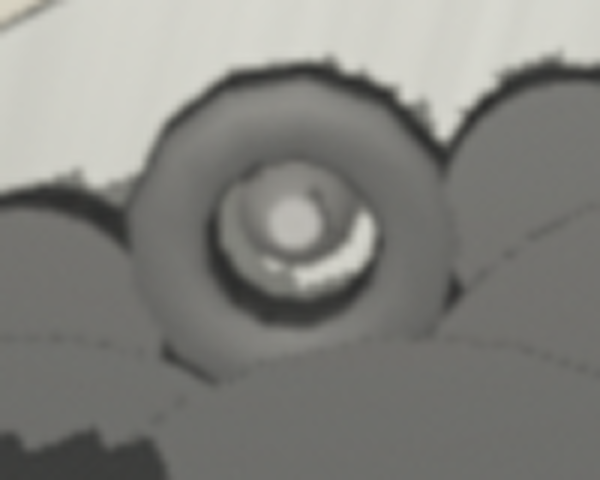

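Call:
step_arm(deltas=[[0.1, 0, 0, 0, 0.95], [0.2, 0, 0, 0, 0.95], [0.3, 0, 0, 0, 0.95], [0.4, 0, 0, 0, 0.95], [0.5, 0, 0, 0, 0.95], [0.6, 0, 0, 0, 0.95], [0.7, 0, 0, 0, 0.95], [0.7, 0, 0, 0, 0.95], [0.7, 0, 0, 0, 0.95], [0.7, 0, 0, 0, 0.95]])

```text
t: 17.23
eef_pos: [0.552, 0.0107, 0.0932]
ee_rot: [-1.95, 1.571, -0.715]
force: [-0.6, 0.6, -3.4]
width: 0.0395
```

Call:
step_arm(deltas=[[0.1, 0, 0, 0, 0.95], [0.2, 0, 0, 0, 0.95], [0.3, 0, 0, 0, 0.95], [0.4, 0, 0, 0, 0.95], [0.45, 0, 0, 0, 0.95], [0.5, 0, 0, 0, 0.95], [0.52, 0, 0, 0, 0.95], [0.52, 0, 0, 0, 0.95], [0.52, 0, 0, 0, 0.95], [0.52, 0, 0, 0, 0.95]])

```text
t: 18.07
eef_pos: [0.5519, 0.0107, 0.0882]
ee_rot: [-1.211, 1.571, 0.023]
force: [-2.7, 0.6, 1.6]
width: 0.0391
```

Call:
step_arm(deltas=[[0, 0, 0, 0, 0.5], [0, 0, 0, 0, 0.2], [0, 0, 0, 0, 0], [0, 0, 0, 0, 0], [0, 0, 0, 0, 0], [0, 0, 0, 0, 0], [-2, 0, 0, 0, 0], [-5, 0, 0, 0, 0], [-9, 0, 0, 0, 0], [-13, 0, 0, 0, 0]])

```text
t: 18.9
eef_pos: [0.5512, 0.0104, 0.2188]
ee_rot: [2.281, 1.569, -2.768]
force: [1.6, 0.4, -0.2]
width: 0.0873
```

Call:
step_arm(deltas=[[0, 0, 0, 0, 0], [0, 0, 0, 0, 0], [0, 0, 0, 0, 0], [0, 0, 0, 0, 0], [0, 0, 0, 0, 0], [0, 0, 0, 0, 0], [0, 0, 0, 0, 0], [0, 0, 0, 0, 0], [0, 0, 0, 0, 0], [0, 0, 0, 0, 0]])

```text
t: 19.73
eef_pos: [0.5519, 0.0107, 0.2178]
ee_rot: [2.231, 1.57, -2.818]
force: [-0.8, -0.6, -0.2]
width: 0.0878
```

```bash
python3 - <<'E'
from station import *
from h import *
s=get_state(); print(s["t"],s["eef_pos"],s["force"],s["width"])
f=grab_frame("wrist"); cv2.imwrite("pics/w10.png",f["pixels"][:,:,::-1]); W=pts(f,tool(s)@f["hand_eye"])[:262].reshape(-1,3)
rr=np.hypot(W[:,0]-.552,W[:,1]-.011)
q=W[(rr<.03)&(W[:,2]>.098)&(W[:,2]<.112)]; print("collar top",len(q),np.median(q[:,2]),cv2.minEnclosingCircle(q[:,:2].astype(np.float32)))
q=W[(rr<.06)&(W[:,2]>.0605)&(W[:,2]<.0665)]; A=np.c_[q[:,:2]-q[:,:2].mean(0),np.ones(len(q))]; print("plate",len(q),np.median(q[:,2]),np.linalg.lstsq(A,q[:,2],rcond=None)[0],cv2.minEnclosingCircle(q[:,:2].astype(np.float32)))
q=W[(rr<.066)&(W[:,2]>.051)&(W[:,2]<.057)]; print("face",np.median(q[:,2]),cv2.minEnclosingCircle(q[:,:2].astype(np.float32)))
f=grab_frame("scene"); cv2.imwrite("pics/s10.png",f["pixels"][:,:,::-1])
w=pts(f,np.linalg.inv(f["view"])).reshape(-1,3)
q=w[(np.hypot(w[:,0]-.492,w[:,1]-.355)<.07)&(w[:,2]>.0245)&(w[:,2]<.033)]; print("cover top",len(q),np.median(q[:,2]),cv2.minEnclosingCircle(q[:,:2].astype(np.float32)))
E
```

```text
19.7333 [0.55192968 0.01067712 0.21776367] [-0.8178666  -0.55667596 -0.2346067 ] 0.0877595951289412
collar top 2383 0.10407608999966211 ((0.5518944263458252, 0.011624829843640327), 0.020213177427649498)
plate 9851 0.06354754062469437 [-0.00066343  0.00209417  0.06354588] ((0.5519434213638306, 0.01142288651317358), 0.05501936748623848)
face 0.05391851886495108 ((0.5518695116043091, 0.011161250993609428), 0.06407555937767029)
cover top 1422 0.02804683705221994 ((0.49252253770828247, 0.35301077365875244), 0.05962894856929779)
```

View pics/w10.png

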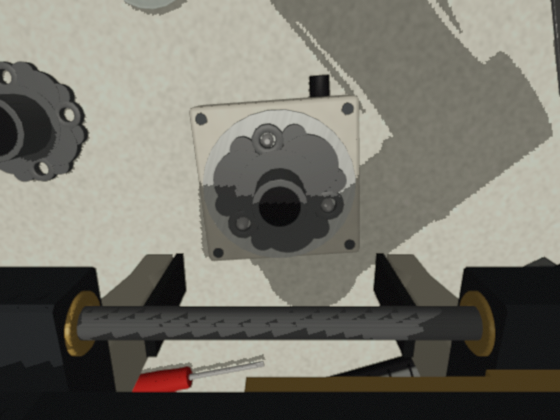

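View pics/s10.png

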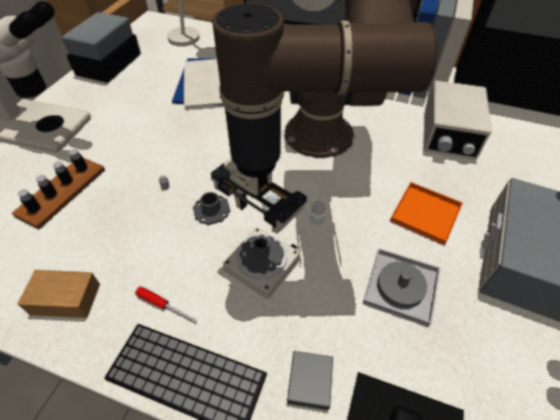

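The three studs show through the holes at (268,140), (330,204) and (244,224) in the wrist picture. The collar top is 50 mm above the turntable face, so the flange is home and level. The cover at (402,283) lies flat in the tray, the spare is where it was, and the gripper is clear. Handing in.

```bash
python3 -c "
from station import *
print(job_done())"
```

```text
the job is handed in; nothing more can be done
None
```

I moved the dust cover into the steel tray and seated the three-hole flange on the studs, then handed the job in. `job_done()` gives no verdict, so what follows are my own checks from just before, at 19.7 s of the 64 s allowed.

- **Flange:** its collar top is at z = 104.1 mm, 50 mm above the turntable face. The plate is level to about 0.002 rad and its axis is within about 0.5 mm of the turntable's. All three studs show through the holes.
- **Cover:** it lies flat, rim down, with its top at z = 28 mm, within about 3 mm of the tray's centre.
- **Other things:** the four-hole flange and the orange tray look unmoved in the pictures. The open gripper was about 13 cm above the flange and touching nothing.

**Slips and disagreements:**
- **Cover grasp:** I started lifting before the fingers had fully closed, so they held the knob about 20 mm too high. I measured this and corrected the placing height.
- **Stud alignment:** just above the studs, one stud was about 1.6 mm off its hole. I shifted 0.8 mm and turned 0.5° before lowering, and the flange then went on with no noticeable resistance.
- **Camera differences:** the cameras disagreed by 1–2 mm on the cover's position, which is within their calibration.

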